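Find the concealed catch of the tea box and open its lid

TASK

Open the wooden tea box without picking anything up: one of the five tiles in the panel at the front of its top is its hidden catch, so feel along them for the one that gives and press it until the lid springs ajar. Then push the lid back with your fingers until it leans fully open by itself, and leave the garlic, apple and spice jar round the box alone.

Things in the scene. Friction and masses are not known exactly. Their poses are not given: they have to be found in the camera images.
- tea_box: light wooden tea box, fixed to the worktop, 230 mm deep (its x), 290 mm wide (its y), 99 mm high; origin under its centre, x points to its back, z up. The front 70 mm of its top is the inset panel, the rest is the lid. It has no handle.
- panel_mid (a point): middle of the flat upper face of the inset panel, 96 mm above the worktop, 80 mm before the box's centre, 3 mm below its surround. The panel is a row of five like wooden tiles, 58 mm (box x) by 49 mm (box y), centres 50 mm apart along box y (-100, -50, 0, 50, 100 mm from this point). Four are rigid, one is the catch; which is not told and cannot be seen: feel for it.
- catch (a joint): travel of the one sprung tile, m, straight down: 0 = out, flush with the others, 0.006 = fully in. 1.5 N to start, 4.5 N fully in; it lets the lid go at about 0.0035 and comes out again when released; the lid stays unlatched.
- lid (a joint): lid angle, rad: 0 = shut (level, latched), grows as its front edge swings up and back. Let go, a sprung post lifts it in about a second to about 0.9, where it rests on the post. Pushed on past upright (1.57) it falls back to its stop at 1.9 and stays; short of upright it sinks back to the post. Needs some 2 to 4 N at the edge.
- lid_edge (a point): middle of the lid's front edge (rounded, smooth, 288 mm wide, 10 mm thick), 151 mm from the hinge line; moves with the lid
- lid_hinge (a point): middle of the lid's hinge line, along box y, 89 mm above the worktop, 107 mm behind the box's centre
- garlic_1: garlic bulb, about 60 mm, loose, to the left of the box; origin under its centre
- apple_2: green apple, 75 mm, loose, to the right of the box; origin under its centre
- spice_jar_1: small spice jar with dark cap, 41 mm across, 105 mm high, loose, to the right of the box; origin under its centre

How it is judged:
By the outcome, as a careful person would: the job done as asked, in the order asked, and still so for the second after the job is handed in, with the robot touching nothing.
It also fails if it takes over 56 s, if anything falls off the work surface, if the arm or the gripper's body presses on something with over 40 N, if the wrist force passes 120 N, or if a joint passes its speed limit or range.

ROBOT

A 6-joint arm with a two-finger parallel gripper is mounted at the origin on a cart in front of the work surface, level with it; the furniture and walls round the work are solid. World frame = base frame: x ahead of the robot, y to its left, z up, the work surface at z = 0. Lengths are in mm, angles in degrees, forces in N, time in s.
With the tool pointing down it reaches from about 375 to 975 mm from the base axis. Payload 3.8 kg.
Tool frame: the origin (TCP) lies between the finger pads; the fingertips stand 22 mm ahead of it and the grasp point (between the pads) lies 3 mm ahead of it (env.tips_ahead is the z of the fingertips in the tool frame, in mm); z points along the fingers, y is the line along which they close (so a half turn about z gives the same grasp; the last joint's range is limited). The gripper opens to 88 mm and grips with 3 to 60 N. Pads are 18 mm wide; open, the fingers measure 123 mm over their backs; the gripper's body (75 mm by 187 mm) begins 45 mm behind the grasp point.
Start: joints at [71.224, 15.12, 91.902, -0, 72.978, -2.114], TCP at [193.533, 646.655, 224.206] pointing down, gripper open.
Joint ranges: [-150.88, 150.88], [-54.13, 125.18], [17.81, 147.31], [-75.09, 255.09], [0, 152.58], [-146.25, 146.25]. Speed limits (degrees/s): [147.25, 147.25, 180, 180, 180, 180].

INTERFACE

Orientations are given as a 3x3 rotation matrix whose columns are the frame's x, y, z axes.
In Python, from plant import env gives the robot as it stands.
- The arm moves only by the shell command python3 -m inch 'ROWS' [FORCE]. ROWS is JSON, a list of rows, each an object of numbers: "claw": the opening in per cent of the stroke, from 0 (shut) to 100 (fully open); "dx", "dy", "dz": the shift along the tool's x, y, z as a fraction of full scale; "yaw": the turn about the tool's z as a fraction of full scale. In form: [{"claw": .., "dx": .., "dy": .., "dz": .., "yaw": ..}, ...]. A call has 1 to 5 rows; each row shifts and turns the commanded pose from where the row before left it, along the tool's axes as they then stand; what a row does not reach is not made up. Full scale, the value 1, is 0.03 m for a shift and 0.08 rad for a turn. A row lasts 1/10 s, in which the tool goes at most 50 mm and 8.59 degrees, less where a joint would pass 70% of its speed; a pose out of reach is approached as far as the arm can. A call with a number of a shift or a turn outside -1 to 1 is refused whole. A call with a gripper value outside its range is refused whole. The fingers move at their own pace and stop on an object; FORCE is the grip in N (left out, the last holds). Time passes only in rows, so rows that do not move let the fingers close. It gives the time, the measured TCP pose, the force, the opening and the grip force at its end, in the units of the state.
- env.get_obs(): the state, without advancing time (a new reading comes with each control period).
- env.capture(name): name is "scene" or "side" or "wrist"; returns the picture (420x560x3 uint8, red, green, blue); there is no depth.
- env.get_calibration(name): a dict with "camera_matrix" (3x3 intrinsics, pixels), "eye" and "rotation" of the camera in the world. Camera axes: x right, y up, looking along -z (the intrinsics and any distortion apply to the point x, -y, -z); pixel columns grow to the right and rows downward; lengths in mm; the calibration is good to about 2 mm. A picture is of the moment at which its call begins: read the wrist's pose just before it. get_calibration takes no time and is no camera call; for the wrist camera it gives the pose at the moment of the call.
- env.finish_job(): hands the job in; it is judged then, once.
The state is a dict: "clock": time; "qpos": joint angles; "joint_velocities": joint speeds; "joint_efforts": joint torques, N m; "tool_pos": TCP position; "tcp_rot": TCP orientation; "contact_force": force on the tool from outside, world axes, zero at the start; "moment": the same for the moment, N m; "grip_width": finger opening in mm; "grip_force": force on a finger pad.
Only numpy, scipy, OpenCV 4.12 (cv2) and the standard library are available. Lean on these libraries where they do the work, as an engineer would, in place of code of your own. Each camera call takes 0.05 s, during which the arm holds its last target. There are 200 camera calls.

## Working session

There is one attempt and no reset: what is moved stays moved. The work goes in short steps, Python scripts to look and compute and a shell command to move; the robot and the scene stay as the last step left them, time stands still between calls to the robot, and variables do not carry over. Pictures are saved under pics/ and viewed, at most 10 in all, crops included, and the job is handed in when it is done.

```bash
mkdir -p pics; python3 - <<'E'
from plant import env
import cv2
for n in("scene","side"):
    cv2.imwrite(f"pics/{n}0.png",env.capture(n)[:,:,::-1])
    c=env.get_calibration(n);print(n,c)
o=env.get_obs();print(o["clock"],o["tool_pos"],o["tcp_rot"],o["contact_force"],env.tips_ahead)
E
```

```text
scene {'camera_matrix': array([[491.35110315,   0.        , 274.94837465],
       [  0.        , 491.35110315, 204.76252681],
       [  0.        ,   0.        ,   1.        ]]), 'eye': array([-340.34317514, -707.79538993,  788.59650333]), 'rotation': array([[ 0.58653907,  0.42990192, -0.68640823],
       [-0.80987711,  0.32013156, -0.49154334],
       [ 0.00842551,  0.84421568,  0.53593739]])}
side {'camera_matrix': array([[526.53021258,   0.        , 285.68466638],
       [  0.        , 526.53021258, 207.80931194],
       [  0.        ,   0.        ,   1.        ]]), 'eye': array([  85.28516195, -882.90411138,  781.73329859]), 'rotation': array([[ 0.87371998,  0.30003097, -0.38287702],
       [-0.48634174,  0.52388853, -0.6992943 ],
       [-0.00922506,  0.79719648,  0.60364946]])}
0.1 [193.32869454 646.02835343 223.03463294] [[-9.58001453e-01  2.86762618e-01 -6.45642848e-04]
 [ 2.86763336e-01  9.57999552e-01 -1.90983511e-03]
 [ 7.08562414e-05 -2.01477151e-03 -9.99997968e-01]] [ 0.24918926  0.02398426 -0.21839931] 22.0
```

View pics/scene0.png

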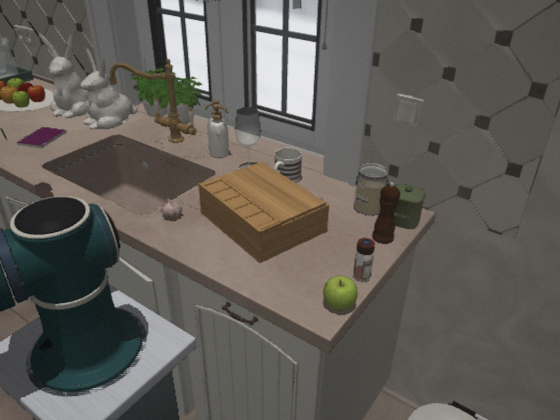

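View pics/side0.png

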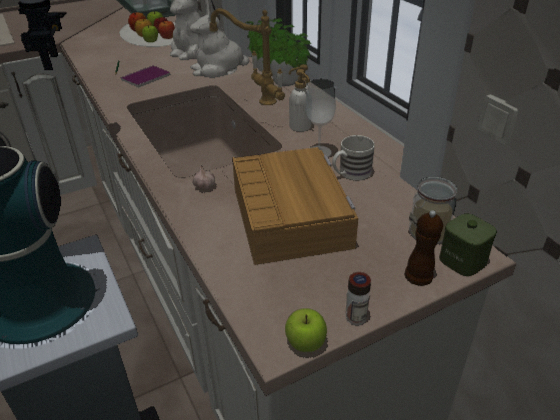

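Both views show the box: in scene its top spans about (200,185), (260,232), (327,205), (267,167). In side it spans about (234,155), (325,149), (353,217), (247,230). The tile panel is on the robot-facing side.

```bash
cat > h.py <<'E'
import numpy as np
from plant import env
def ray(n,px,z):
    c=env.get_calibration(n);K=c["camera_matrix"]
    d=np.linalg.inv(K)@[px[0],px[1],1];d=c["rotation"]@(d*[1,-1,-1])
    e=c["eye"];return e+d*(z-e[2])/d[2]
E
python3 - <<'E'
import cv2,numpy as np
from h import *
for n,P in(("scene",[(200,185),(260,232),(327,205),(267,167)]),("side",[(234,155),(247,230),(353,217),(325,149)])):
    q=[ray(n,p,99)[:2].round() for p in P];print(n,q,[np.linalg.norm(q[i]-q[i-1]).round() for i in range(4)])
s=cv2.imread("pics/scene0.png")[150:270,190:340];t=cv2.imread("pics/side0.png")[140:260,220:370]
cv2.imwrite("pics/crop.png",np.hstack([cv2.resize(a,(400,320),interpolation=2) for a in(s,t)]))
print(ray("scene",(172,210),25),ray("side",(204,180),25),ray("scene",(364,260),50),ray("side",(358,298),50),ray("side",(306,331),37))
E
```

```text
scene [array([501., 153.]), array([ 422., -118.]), array([ 623., -185.]), array([699.,  67.])] [np.float64(216.0), np.float64(282.0), np.float64(212.0), np.float64(263.0)]
side [array([513., 161.]), array([ 414., -118.]), array([ 625., -190.]), array([723.,  73.])] [np.float64(228.0), np.float64(296.0), np.float64(223.0), np.float64(281.0)]
[440.33820351 211.00021232  25.        ] [440.8462093  201.18592059  25.        ] [ 533.29969898 -345.40382114   50.        ] [ 530.83973717 -347.2712349    50.        ] [ 411.61181959 -357.26590932   37.        ]
```

View pics/crop.png

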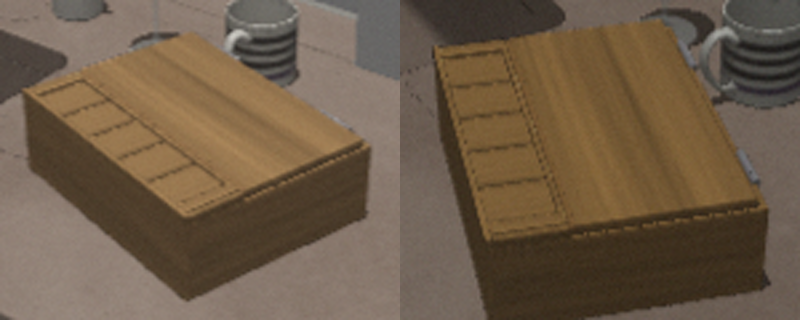

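The crop shows the panel on the front, with the hinges on the back edge. Top corners, crop/2.667: scene (199.4,183.8), (261.3,230.6), (328,205.1), (263.1,162.8); side (232.8,157.3), (253.8,229.3), (357.3,217.6), (320.1,148.6).

```bash
python3 - <<'E'
from h import *
M=np.array([(-115,145),(-115,-145),(115,-145),(115,145)],float)
for n,P in(("scene",[(199.4,183.8),(261.3,230.6),(328,205.1),(263.1,162.8)]),("side",[(232.8,157.3),(253.8,229.3),(357.3,217.6),(320.1,148.6)])):
    q=np.array([ray(n,p,99)[:2] for p in P]);c=q.mean(0);H=M.T@(q-c)
    a=np.arctan2(H[0,1]-H[1,0],H[0,0]+H[1,1]);R=np.array([[np.cos(a),-np.sin(a)],[np.sin(a),np.cos(a)]])
    print(n,c.round(1),np.degrees(a).round(2),(q-c-M@R.T).round(1).tolist())
    print("panel",(c+R@[-80,0]).round(1),[ (c+R@[-80,y]).round() for y in(-100,100)],"hinge",(c+R@[107,0]).round(1))
E
```

```text
scene [567.9 -13.5] -17.34 [[3.8, -0.6], [13.8, 0.4], [-9.9, -1.6], [-7.7, 1.7]]
panel [491.6  10.3] [array([462., -85.]), array([521., 106.])] hinge [670.1 -45.4]
side [569.4 -21.4] -17.39 [[2.5, 1.5], [10.2, 2.3], [-4.0, -2.0], [-8.7, -1.8]]
panel [493.1   2.5] [array([463., -93.]), array([523.,  98.])] hinge [671.5 -53.4]
```

```bash
python3 -m inch '[{"claw":0,"dx":-0.9,"dy":-1},{"claw":0,"dx":-0.9,"dy":-1},{"claw":0,"dx":-0.9,"dy":-1},{"claw":0,"dx":-0.9,"dy":-1},{"claw":0,"dx":-0.9,"dy":-1}]' 20
python3 -m inch '[{"claw":0,"dx":-0.9,"dy":-1},{"claw":0,"dx":-0.9,"dy":-1},{"claw":0,"dx":-0.9,"dy":-1},{"claw":0,"dx":-0.9,"dy":-1},{"claw":0,"dx":-0.9,"dy":-1}]'
```

```text
invalid input
invalid input
```

```bash
python3 -m inch '[{"claw":0,"dx":-0.9,"dy":-1,"dz":0,"yaw":0},{"claw":0,"dx":-0.9,"dy":-1,"dz":0,"yaw":0},{"claw":0,"dx":-0.9,"dy":-1,"dz":0,"yaw":0},{"claw":0,"dx":-0.9,"dy":-1,"dz":0,"yaw":0},{"claw":0,"dx":-0.9,"dy":-1,"dz":0,"yaw":0}]' 20
python3 -m inch '[{"claw":0,"dx":-0.9,"dy":-1,"dz":0,"yaw":0},{"claw":0,"dx":-0.9,"dy":-1,"dz":0,"yaw":0},{"claw":0,"dx":-0.9,"dy":-1,"dz":0,"yaw":0},{"claw":0,"dx":-0.9,"dy":-1,"dz":0,"yaw":0},{"claw":0,"dx":-0.9,"dy":-1,"dz":0,"yaw":0}]'
```

```text
clock: 0.6
tool_pos: [280.0, 462.5, 223.6]
tcp_rot: [[-0.958, 0.286, -0.0], [0.286, 0.958, -0.001], [0.0, -0.001, -1.0]]
contact_force: [-0.6, -0.2, -0.9]
grip_width: 50.5
grip_force: 0.0
clock: 1.1
tool_pos: [366.3, 280.1, 223.9]
tcp_rot: [[-0.958, 0.286, -0.0], [0.286, 0.958, -0.0], [0.0, -0.0, -1.0]]
contact_force: [-0.3, 0.9, -0.1]
grip_width: 9.7
grip_force: 0.0
```

```bash
python3 -m inch '[{"claw":0,"dx":-0.9,"dy":-1,"dz":0,"yaw":0},{"claw":0,"dx":-0.9,"dy":-1,"dz":0,"yaw":0},{"claw":0,"dx":-0.9,"dy":-1,"dz":0,"yaw":0},{"claw":0,"dx":-0.9,"dy":-1,"dz":0,"yaw":0},{"claw":0,"dx":-0.6,"dy":-1,"dz":0,"yaw":0}]'
python3 -m inch '[{"claw":0,"dx":-0.3,"dy":-0.8,"dz":0,"yaw":0},{"claw":0,"dx":0,"dy":-0.7,"dz":0,"yaw":0},{"claw":0,"dx":0,"dy":0,"dz":0,"yaw":0}]'
python3 - <<'E'
from h import *
import cv2
c=env.get_calibration("wrist");np.savez("w0.npz",**c)
cv2.imwrite("pics/w0.png",env.capture("wrist")[:,:,::-1]);print(c["eye"],c["rotation"].round(2),env.get_obs()["tool_pos"])
E
```

```text
clock: 1.6
tool_pos: [444.5, 100.2, 224.0]
tcp_rot: [[-0.958, 0.287, 0.0], [0.287, 0.958, -0.0], [-0.0, -0.0, -1.0]]
contact_force: [-0.6, -0.1, 0.7]
grip_width: 0.3
grip_force: 0.0
clock: 1.9
tool_pos: [438.8, 54.4, 223.7]
tcp_rot: [[-0.957, 0.29, -0.001], [0.29, 0.957, -0.001], [0.001, -0.001, -1.0]]
contact_force: [-0.6, 0.2, -0.2]
grip_width: 0.6
grip_force: 0.0
[363.61436011  78.2758907  383.69468187] [[ 0.29 -0.91 -0.29]
 [ 0.96  0.28  0.09]
 [-0.   -0.3   0.95]] [439.19876213  55.54289943 223.83016531]
```

View pics/w0.png

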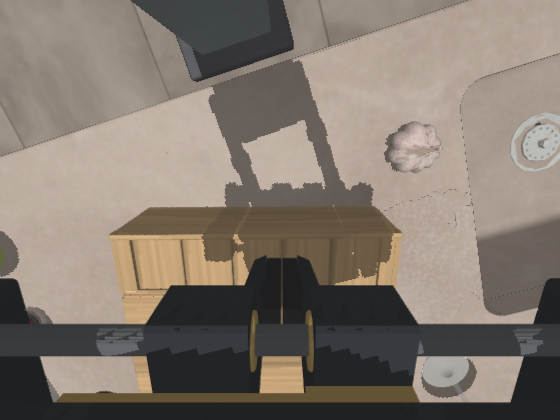

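The wrist view shows the box's front top edge from (114,235) to (400,234) in the picture, nearly parallel to the image rows. That gives the box's yaw and centre directly.

```bash
python3 - <<'E'
from h import *
a=ray("wrist",(114,235),99)[:2];b=ray("wrist",(400,234),99)[:2]
u=(b-a)/np.linalg.norm(b-a);v=np.array([u[1],-u[0]]);p=(a+b)/2+35*v
print(a,b,np.linalg.norm(b-a),u,"panel",p,"hinge",(a+b)/2+222*v)
t=env.get_obs();R=t["tcp_rot"]
for k in(-100,-50,0,50,100):
    d=p+u*k-6*v-t["tool_pos"][:2];print(k,(R[:2,:2].T@d).round(1))
E
```

```text
[ 423.19683642 -110.3418899 ] [503.40430462 158.73385685] 280.7757030894801 [0.28566385 0.95832988] panel [496.84211643  14.19774874] hinge [676.04980459 -39.22139113]
-100 [ -61.5 -122.9]
-50 [-61.3 -72.9]
0 [-61.1 -22.9]
50 [-61.   27.1]
100 [-60.8  77.1]
```

```bash
python3 - <<'E'
import cv2
i=cv2.imread("pics/w0.png")[205:305,100:420]
i=cv2.convertScaleAbs(i,alpha=1.6,beta=10)
cv2.imwrite("pics/w0c.png",cv2.resize(i,(800,250),interpolation=2))
E
```

```text
(no output)
```

View pics/w0c.png

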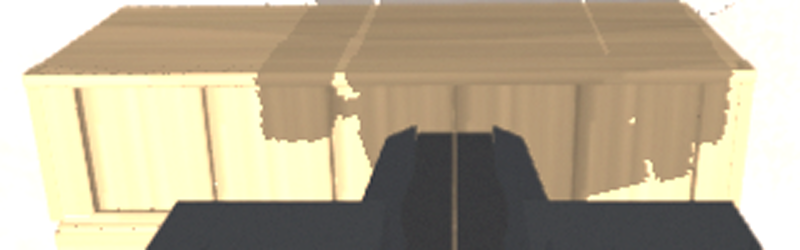

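Brightened, the tile seams at row 249 are at original columns 133.6, 182.8, 232.8, 282, 331.2 and 378.8, with box corners at (110,234) and (401,233).

```bash
python3 - <<'E'
from h import *
t=env.get_obs();R=t["tcp_rot"]
for x in(133.6,182.8,232.8,282,331.2,378.8):
    print((R.T@(ray("wrist",(x,249),96)-t["tool_pos"])).round(1))
for q in((110,234),(401,233)): print((R.T@(ray("wrist",q,99)-t["tool_pos"])).round(1))
E
```

```text
[ -49.  -147.9  127.8]
[-49.  -98.3 127.8]
[-49.  -48.  127.8]
[-49.    1.6 127.8]
[-49.   51.1 127.8]
[-49.   99.1 127.8]
[ -31.7 -167.2  124.8]
[-30.6 118.2 124.8]
```

```bash
python3 -m inch '[{"claw":0,"dx":-0.7,"dy":0.85,"dz":0,"yaw":0},{"claw":0,"dx":-0.7,"dy":0.85,"dz":0,"yaw":0},{"claw":0,"dx":-0.6,"dy":0.8,"dz":0.5,"yaw":0},{"claw":0,"dx":0,"dy":0,"dz":0.8,"yaw":0},{"claw":0,"dx":0,"dy":0,"dz":0.8,"yaw":0}]'
python3 -m inch '[{"claw":0,"dx":0,"dy":0,"dz":0.8,"yaw":0},{"claw":0,"dx":0,"dy":0,"dz":0.3,"yaw":0},{"claw":0,"dx":0,"dy":0,"dz":0,"yaw":0},{"claw":0,"dx":0,"dy":0,"dz":0,"yaw":0}]'
```

```text
clock: 2.45
tool_pos: [519.5, 113.1, 160.5]
tcp_rot: [[-0.959, 0.285, 0.001], [0.285, 0.959, 0.001], [-0.001, 0.001, -1.0]]
contact_force: [0.5, 0.6, -0.4]
grip_width: 0.4
grip_force: 0.0
clock: 2.85
tool_pos: [519.1, 111.6, 129.0]
tcp_rot: [[-0.958, 0.286, 0.001], [0.286, 0.958, 0.0], [-0.001, 0.001, -1.0]]
contact_force: [0.1, 0.4, 0.3]
grip_width: 0.6
grip_force: 0.0
```

```bash
python3 -m inch '[{"claw":0,"dx":0,"dy":0,"dz":0.3,"yaw":0},{"claw":0,"dx":0,"dy":0,"dz":0,"yaw":0}]'
python3 -m inch '[{"claw":0,"dx":0,"dy":0,"dz":0.05,"yaw":0},{"claw":0,"dx":0,"dy":0,"dz":0,"yaw":0}]'
python3 -m inch '[{"claw":0,"dx":0,"dy":0,"dz":0.05,"yaw":0},{"claw":0,"dx":0,"dy":0,"dz":0,"yaw":0}]'
python3 -m inch '[{"claw":0,"dx":0,"dy":0,"dz":0.05,"yaw":0},{"claw":0,"dx":0,"dy":0,"dz":0,"yaw":0}]'
```

```text
clock: 3.05
tool_pos: [518.6, 111.0, 119.2]
tcp_rot: [[-0.958, 0.287, 0.0], [0.287, 0.958, 0.0], [-0.0, 0.0, -1.0]]
contact_force: [-0.2, -1.4, -0.2]
grip_width: 0.5
grip_force: 0.0
clock: 3.25
tool_pos: [518.7, 110.9, 117.9]
tcp_rot: [[-0.958, 0.287, 0.0], [0.287, 0.958, 0.0], [-0.0, 0.0, -1.0]]
contact_force: [0.2, 0.3, 0.2]
grip_width: 0.8
grip_force: 0.0
clock: 3.45
tool_pos: [518.6, 110.9, 116.2]
tcp_rot: [[-0.958, 0.287, -0.0], [0.287, 0.958, -0.0], [0.0, -0.0, -1.0]]
contact_force: [-0.8, -0.3, 0.4]
grip_width: 0.5
grip_force: 0.0
clock: 3.65
tool_pos: [518.5, 110.9, 114.5]
tcp_rot: [[-0.958, 0.287, -0.0], [0.287, 0.958, -0.0], [0.0, -0.0, -1.0]]
contact_force: [0.2, 0.2, 0.3]
grip_width: 0.7
grip_force: 0.0
```

```bash
python3 -m inch '[{"claw":0,"dx":0,"dy":0,"dz":0.05,"yaw":0},{"claw":0,"dx":0,"dy":0,"dz":0,"yaw":0}]'
python3 -m inch '[{"claw":0,"dx":0,"dy":0,"dz":0.05,"yaw":0},{"claw":0,"dx":0,"dy":0,"dz":0,"yaw":0}]'
```

```text
clock: 3.85
tool_pos: [518.4, 111.0, 113.0]
tcp_rot: [[-0.958, 0.287, -0.0], [0.287, 0.958, -0.0], [0.0, -0.0, -1.0]]
contact_force: [-0.5, -0.3, -0.8]
grip_width: 0.5
grip_force: 0.0
clock: 4.05
tool_pos: [518.4, 110.9, 111.5]
tcp_rot: [[-0.958, 0.287, -0.0], [0.287, 0.958, -0.0], [0.0, -0.0, -1.0]]
contact_force: [-0.2, -0.5, 0.4]
grip_width: 0.3
grip_force: 0.0
```

```bash
python3 - <<'E'
import cv2,numpy as np
from h import *
a=env.capture("side")[100:280,180:420,::-1];b=env.capture("wrist")[200:420,110:420,::-1]
cv2.imwrite("pics/m1.png",np.hstack([cv2.resize(a,(400,300),interpolation=2),cv2.convertScaleAbs(cv2.resize(b,(400,300),interpolation=2),alpha=1.5)]))
E
```

```text
(no output)
```

View pics/m1.png

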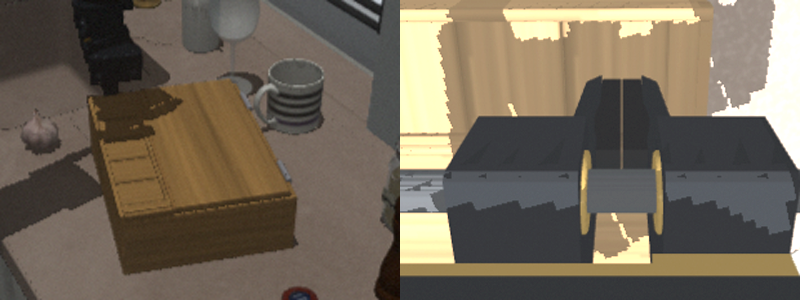

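The side half shows the fingers near the box's far-left corner at about (243,154) full-frame. The wrist half shows the fingers over the panel. I'll check by projection whether the tip is where the state says.

```bash
cat >> h.py <<'E'
def proj(n,P):
    c=env.get_calibration(n);q=c["rotation"].T@(np.asarray(P)-c["eye"]);q=c["camera_matrix"]@(q*[1,-1,-1]);return (q[:2]/q[2]).round(1)
E
python3 - <<'E'
from h import *
o=env.get_obs();T=o["tool_pos"];R=o["tcp_rot"];print(T)
for n in("side","wrist","scene"): print(n,[proj(n,T+R@[0,y,z]).tolist() for y,z in((0,22),(-17,22),(17,22),(0,-42))])
E
python3 -c "
import cv2
i=cv2.imread('pics/m1.png')[:140,40:240]
cv2.imwrite('pics/m1c.png',cv2.resize(cv2.convertScaleAbs(i,alpha=2.2,beta=15),(800,560),interpolation=2))"
```

```text
[518.54368773 110.94951959 111.62752636]
side [[245.2, 167.1], [246.3, 170.8], [244.1, 163.4], [243.6, 144.1]]
wrist [[279.9, 246.2], [253.1, 246.2], [306.7, 246.2], [279.2, 304.6]]
scene [[215.6, 189.9], [218.8, 192.5], [212.4, 187.4], [214.2, 169.6]]
```

View pics/m1c.png

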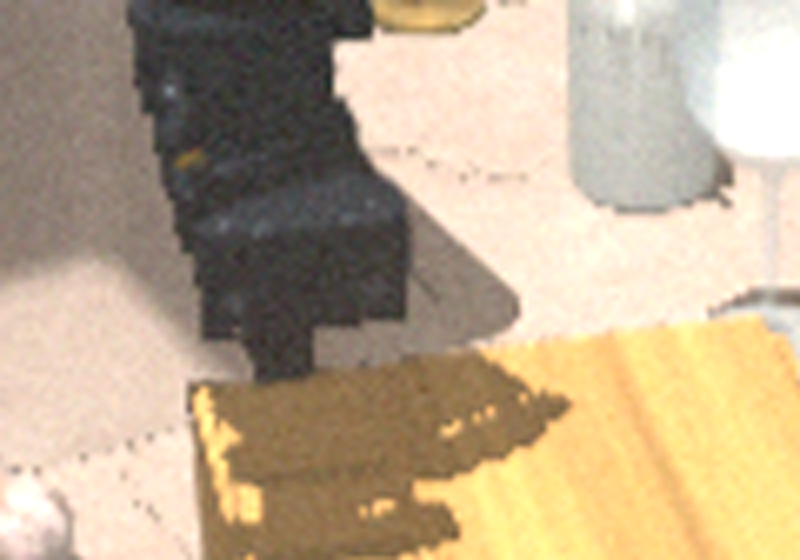

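Both views put the tip over the end tile but still above it: in the wrist view the tip is at row 258, where 246 was predicted. I'll keep lowering in small steps and watch the force.

```bash
for i in 1; do :; done
python3 -m inch '[{"claw":0,"dx":0,"dy":0,"dz":0.06,"yaw":0},{"claw":0,"dx":0,"dy":0,"dz":0,"yaw":0}]' | sed -n 2,4p
python3 -m inch '[{"claw":0,"dx":0,"dy":0,"dz":0.06,"yaw":0},{"claw":0,"dx":0,"dy":0,"dz":0,"yaw":0}]' | sed -n 2,4p
python3 -m inch '[{"claw":0,"dx":0,"dy":0,"dz":0.06,"yaw":0},{"claw":0,"dx":0,"dy":0,"dz":0,"yaw":0}]'| sed -n 2,4p
python3 - <<'E'
from h import *
o=env.get_obs();T=o["tool_pos"];R=o["tcp_rot"]
for x in(-9,0,9,37):print(x,[(z,proj("wrist",T+R@[x,0,z]).tolist()) for z in(22,10,0,-42)])
import cv2
cv2.imwrite("pics/s2.png",env.capture("scene")[:,:,::-1])
i=cv2.imread("pics/s2.png")[110:260,150:350]
cv2.imwrite("pics/s2c.png",cv2.resize(cv2.convertScaleAbs(i,alpha=2,beta=10),(800,600),interpolation=2))
E
```

```text
tool_pos: [518.4, 110.9, 109.6]
tcp_rot: [[-0.958, 0.287, -0.0], [0.287, 0.958, -0.0], [0.0, -0.0, -1.0]]
contact_force: [-0.7, -0.2, 1.2]
tool_pos: [518.4, 110.9, 107.8]
tcp_rot: [[-0.958, 0.287, -0.0], [0.287, 0.958, -0.0], [0.0, -0.0, -1.0]]
contact_force: [0.6, 0.4, -0.0]
tool_pos: [518.4, 110.9, 106.0]
tcp_rot: [[-0.958, 0.287, -0.0], [0.287, 0.958, -0.0], [0.0, -0.0, -1.0]]
contact_force: [0.1, -1.0, -0.2]
-9 [(22, [279.9, 259.1]), (10, [279.8, 267.8]), (0, [279.7, 275.9]), (-42, [279.3, 322.0])]
0 [(22, [279.9, 246.2]), (10, [279.8, 254.3]), (0, [279.7, 261.7]), (-42, [279.2, 304.6])]
9 [(22, [279.9, 233.0]), (10, [279.8, 240.3]), (0, [279.7, 247.1]), (-42, [279.2, 286.6])]
37 [(22, [279.8, 189.3]), (10, [279.7, 194.1]), (0, [279.6, 198.6]), (-42, [279.0, 225.2])]
```

View pics/s2c.png

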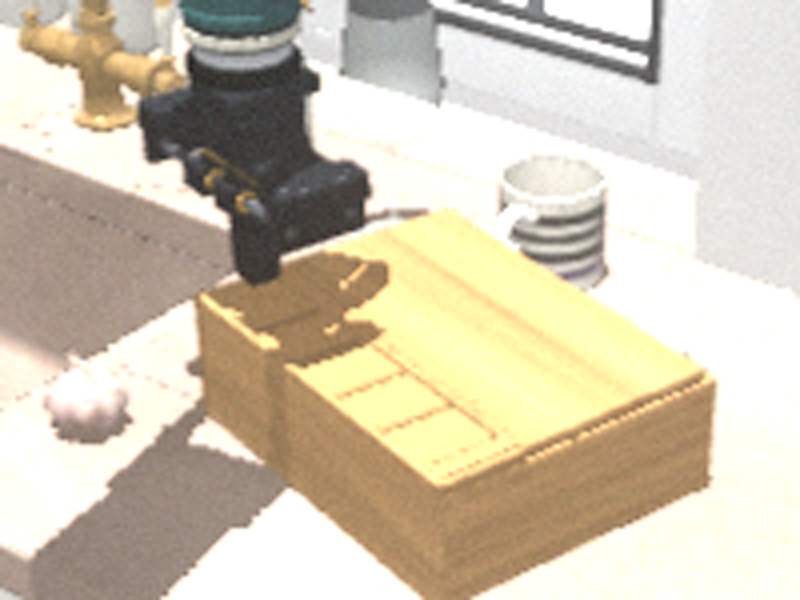

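The scene crop shows the fingertip at crop (258,282), i.e. (214.5,180.5) full-frame, clearly above the box with its shadow apart. So the tip is still about 20 mm or more above the tiles, and the real tip sits higher than the stated 22 mm. I'll keep lowering by feel.

```bash

python3 -m inch '[{"claw":0,"dx":0,"dy":0,"dz":0.1,"yaw":0},{"claw":0,"dx":0,"dy":0,"dz":0.1,"yaw":0},{"claw":0,"dx":0,"dy":0,"dz":0,"yaw":0}]' | sed -n '2p;4p'
python3 -m inch '[{"claw":0,"dx":0,"dy":0,"dz":0.06,"yaw":0},{"claw":0,"dx":0,"dy":0,"dz":0,"yaw":0}]' | sed -n '2p;4p'
python3 -m inch '[{"claw":0,"dx":0,"dy":0,"dz":0.06,"yaw":0},{"claw":0,"dx":0,"dy":0,"dz":0,"yaw":0}]' | sed -n '2p;4p'
```

```text
tool_pos: [518.1, 110.9, 99.6]
contact_force: [0.3, -1.1, -0.3]
tool_pos: [518.4, 110.9, 98.2]
contact_force: [0.5, 0.6, -0.5]
tool_pos: [518.5, 110.9, 96.5]
contact_force: [-0.2, -1.4, 0.1]
```

```bash

python3 -m inch '[{"claw":0,"dx":0,"dy":0,"dz":0.06,"yaw":0},{"claw":0,"dx":0,"dy":0,"dz":0,"yaw":0}]' | sed -n '2p;4p'
python3 -m inch '[{"claw":0,"dx":0,"dy":0,"dz":0.06,"yaw":0},{"claw":0,"dx":0,"dy":0,"dz":0,"yaw":0}]' | sed -n '2p;4p'
python3 -m inch '[{"claw":0,"dx":0,"dy":0,"dz":0.06,"yaw":0},{"claw":0,"dx":0,"dy":0,"dz":0,"yaw":0}]' | sed -n '2p;4p'
```

```text
tool_pos: [518.4, 110.9, 94.7]
contact_force: [0.5, -0.7, -0.9]
tool_pos: [518.4, 110.9, 92.9]
contact_force: [-0.0, -0.1, -0.5]
tool_pos: [518.4, 110.9, 91.1]
contact_force: [-0.4, 0.4, 0.4]
```

```bash

python3 -m inch '[{"claw":0,"dx":0,"dy":0,"dz":0.06,"yaw":0},{"claw":0,"dx":0,"dy":0,"dz":0,"yaw":0}]' | sed -n '2p;4p'
python3 -m inch '[{"claw":0,"dx":0,"dy":0,"dz":0.06,"yaw":0},{"claw":0,"dx":0,"dy":0,"dz":0,"yaw":0}]' | sed -n '1,2p;4p'
python3 - <<'E'
from h import *
import cv2
a=env.capture("side")[100:280,180:420,::-1];b=env.capture("wrist")[200:420,110:420,::-1];c=env.capture("scene")[110:260,150:350,::-1]
f=lambda i,w,h:cv2.convertScaleAbs(cv2.resize(i,(w,h),interpolation=2),alpha=2,beta=10)
cv2.imwrite("pics/m3.png",np.vstack([np.hstack([f(a,400,300),f(c,400,300)]),np.hstack([f(b,400,290),f(env.capture("wrist")[:,:,::-1],400,290)])]))
o=env.get_obs();T=o["tool_pos"];R=o["tcp_rot"]
for n in("side","scene"):print(n,[(z,proj(n,T+R@[0,0,z]).tolist()) for z in(22,0,-12)])
E
```

```text
tool_pos: [518.4, 110.9, 89.2]
contact_force: [-0.5, -0.2, -0.0]
clock: 6.5
tool_pos: [518.4, 110.9, 87.4]
contact_force: [1.1, 0.6, 0.8]
side [(22, [245.7, 175.3]), (0, [245.2, 167.7]), (-12, [245.0, 163.5])]
scene [(22, [216.1, 197.2]), (0, [215.6, 190.5]), (-12, [215.4, 186.8])]
```

View pics/m3.png

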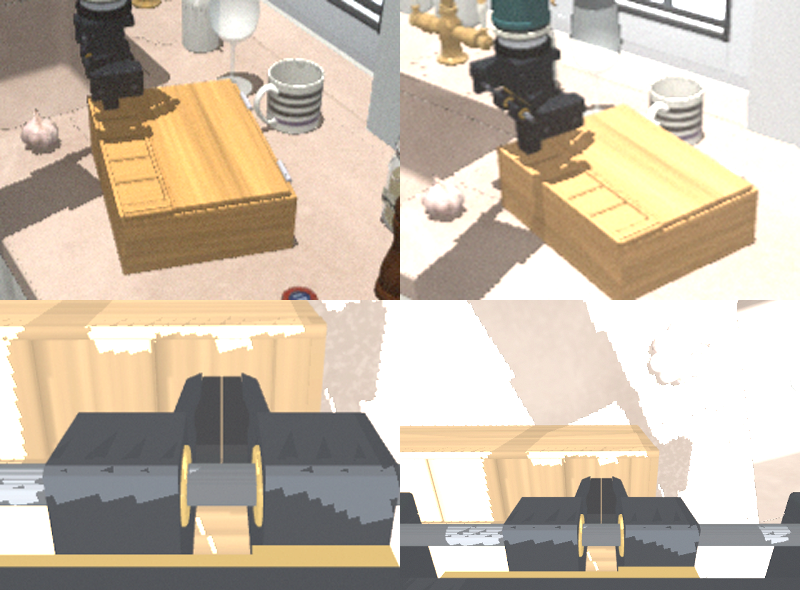

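The fingertips now sit about 3 mm above the end tile, with the tip at (245,163) in side; the true tip is about 12 mm behind the TCP. I'll check the lateral position from the wrist view, with the box corner at (362,229) and a seam at (228,253).

```bash
python3 - <<'E'
from h import *
o=env.get_obs();T=o["tool_pos"];R=o["tcp_rot"]
for q,z in(((362,229),99),((228,253),96),((141,253),96),((310,253),96)):print(q,(R.T@(ray("wrist",q,z)-T)).round(1))
print(proj("wrist",T+R@[0,0,-12]),proj("wrist",T+R@[9,0,-12]))
E
python3 -m inch '[{"claw":0,"dx":0,"dy":0,"dz":0.05,"yaw":0},{"claw":0,"dx":0,"dy":0,"dz":0,"yaw":0}]' | sed -n '2p;4p'
python3 -m inch '[{"claw":0,"dx":0,"dy":0,"dz":0.05,"yaw":0},{"claw":0,"dx":0,"dy":0,"dz":0,"yaw":0}]' | sed -n '2p;4p'
```

```text
(362, 229) [ 24.   42.  -11.2]
(228, 253) [  9.2 -27.5  -8.2]
(141, 253) [  9.2 -73.9  -8.2]
(310, 253) [ 9.2 16.2 -8.2]
[279.6 271.9] [279.6 256.5]
tool_pos: [518.5, 111.0, 86.0]
contact_force: [-0.1, 0.0, 0.0]
tool_pos: [518.4, 110.9, 84.5]
contact_force: [-0.4, 1.0, -0.4]
```

```bash

python3 -m inch '[{"claw":0,"dx":-0.1,"dy":-0.08,"dz":0.05,"yaw":0},{"claw":0,"dx":0,"dy":0,"dz":0,"yaw":0}]' | sed -n '2p;4p'
python3 -m inch '[{"claw":0,"dx":0,"dy":0,"dz":0.05,"yaw":0},{"claw":0,"dx":0,"dy":0,"dz":0,"yaw":0}]' | sed -n '2p;4p'
python3 -m inch '[{"claw":0,"dx":0,"dy":0,"dz":0.05,"yaw":0},{"claw":0,"dx":0,"dy":0,"dz":0,"yaw":0}]' | sed -n '2p;4p'
```

```text
tool_pos: [520.9, 107.5, 83.0]
contact_force: [0.6, 0.7, -0.5]
tool_pos: [521.1, 107.7, 81.9]
contact_force: [0.0, -1.0, 2.3]
tool_pos: [521.1, 107.7, 81.9]
contact_force: [-3.6, -1.2, 10.2]
```

Contact at TCP z≈81.9; the force jumped about 8 N over 1.5 mm with no movement, so the +100 tile is rigid. Next tile.

```bash

python3 -m inch '[{"claw":0,"dx":0,"dy":0,"dz":-0.25,"yaw":0},{"claw":0,"dx":0,"dy":-0.83,"dz":0,"yaw":0},{"claw":0,"dx":0,"dy":-0.83,"dz":0,"yaw":0},{"claw":0,"dx":0,"dy":0,"dz":0.18,"yaw":0},{"claw":0,"dx":0,"dy":0,"dz":0,"yaw":0}]' | sed -n '2p;4p'
python3 -m inch '[{"claw":0,"dx":0,"dy":0,"dz":0.05,"yaw":0},{"claw":0,"dx":0,"dy":0,"dz":0,"yaw":0}]' | sed -n '2p;4p'
python3 -m inch '[{"claw":0,"dx":0,"dy":0,"dz":0.04,"yaw":0},{"claw":0,"dx":0,"dy":0,"dz":0,"yaw":0}]' | sed -n '2p;4p'
```

```text
tool_pos: [506.6, 60.0, 82.1]
contact_force: [-0.0, -0.6, 0.1]
tool_pos: [506.7, 60.3, 81.9]
contact_force: [-4.7, -3.8, 9.3]
tool_pos: [506.8, 60.3, 81.9]
contact_force: [-7.8, -4.8, 17.6]
```

The +50 tile is rigid too.

```bash

python3 -m inch '[{"claw":0,"dx":0,"dy":0,"dz":-0.27,"yaw":0},{"claw":0,"dx":0,"dy":-0.83,"dz":0,"yaw":0},{"claw":0,"dx":0,"dy":-0.83,"dz":0,"yaw":0},{"claw":0,"dx":0,"dy":0,"dz":0.18,"yaw":0},{"claw":0,"dx":0,"dy":0,"dz":0,"yaw":0}]' | sed -n '2p;4p'
python3 -m inch '[{"claw":0,"dx":0,"dy":0,"dz":0.05,"yaw":0},{"claw":0,"dx":0,"dy":0,"dz":0,"yaw":0}]' | sed -n '2p;4p'
python3 -m inch '[{"claw":0,"dx":0,"dy":0,"dz":0.04,"yaw":0},{"claw":0,"dx":0,"dy":0,"dz":0,"yaw":0}]' | sed -n '2p;4p'
```

```text
tool_pos: [492.6, 12.9, 82.1]
contact_force: [-0.5, -0.3, 0.2]
tool_pos: [492.6, 13.0, 81.9]
contact_force: [-3.7, -2.5, 10.4]
tool_pos: [492.7, 13.1, 81.9]
contact_force: [-7.6, -2.7, 18.0]
```

```bash

python3 -m inch '[{"claw":0,"dx":0,"dy":0,"dz":-0.27,"yaw":0},{"claw":0,"dx":0,"dy":-0.83,"dz":0,"yaw":0},{"claw":0,"dx":0,"dy":-0.83,"dz":0,"yaw":0},{"claw":0,"dx":0,"dy":0,"dz":0.18,"yaw":0},{"claw":0,"dx":0,"dy":0,"dz":0,"yaw":0}]' | sed -n '2p;4p'
python3 -m inch '[{"claw":0,"dx":0,"dy":0,"dz":0.05,"yaw":0},{"claw":0,"dx":0,"dy":0,"dz":0,"yaw":0}]' | sed -n '2p;4p'
python3 -m inch '[{"claw":0,"dx":0,"dy":0,"dz":0.04,"yaw":0},{"claw":0,"dx":0,"dy":0,"dz":0,"yaw":0}]' | sed -n '2p;4p'
```

```text
tool_pos: [478.3, -34.8, 82.0]
contact_force: [-1.0, 0.1, 0.9]
tool_pos: [478.4, -34.7, 81.9]
contact_force: [-5.1, -2.3, 9.7]
tool_pos: [478.4, -34.7, 81.9]
contact_force: [-8.3, -1.4, 19.7]
```

```bash

python3 -m inch '[{"claw":0,"dx":0,"dy":0,"dz":-0.27,"yaw":0},{"claw":0,"dx":0,"dy":-0.83,"dz":0,"yaw":0},{"claw":0,"dx":0,"dy":-0.83,"dz":0,"yaw":0},{"claw":0,"dx":0,"dy":0,"dz":0.18,"yaw":0},{"claw":0,"dx":0,"dy":0,"dz":0,"yaw":0}]' | sed -n '2p;4p'
python3 -m inch '[{"claw":0,"dx":0,"dy":0,"dz":0.05,"yaw":0},{"claw":0,"dx":0,"dy":0,"dz":0,"yaw":0}]' | sed -n '2p;4p'
python3 -m inch '[{"claw":0,"dx":0,"dy":0,"dz":0.04,"yaw":0},{"claw":0,"dx":0,"dy":0,"dz":0,"yaw":0}]' | sed -n '2p;4p'
```

```text
tool_pos: [463.6, -82.4, 81.6]
contact_force: [-0.4, -0.7, 0.2]
tool_pos: [463.8, -82.2, 80.6]
contact_force: [0.3, -0.0, 0.7]
tool_pos: [463.8, -82.3, 79.6]
contact_force: [0.3, 1.7, 1.6]
```

This tile (-100) gives: 2.3 mm down at under 2 N. I'll press it on to about 5 mm.

```bash

python3 -m inch '[{"claw":0,"dx":0,"dy":0,"dz":0.06,"yaw":0},{"claw":0,"dx":0,"dy":0,"dz":0,"yaw":0}]' | sed -n '2p;4p'
python3 -m inch '[{"claw":0,"dx":0,"dy":0,"dz":0.06,"yaw":0},{"claw":0,"dx":0,"dy":0,"dz":0,"yaw":0},{"claw":0,"dx":0,"dy":0,"dz":0,"yaw":0}]' | sed -n '2p;4p'
python3 - <<'E'
from h import *
import cv2
a=env.capture("side")[:,:,::-1];b=cv2.imread("pics/side0.png")
print(np.abs(a.astype(int)-b)[130:240,290:360].mean())
cv2.imwrite("pics/s5.png",a)
E
```

```text
tool_pos: [463.9, -82.5, 77.8]
contact_force: [-0.1, 2.5, 2.7]
tool_pos: [463.9, -82.9, 76.2]
contact_force: [-0.7, 3.4, 3.6]
11.444415584415584
```

```bash

python3 -m inch '[{"claw":0,"dx":0,"dy":0,"dz":-0.5,"yaw":0},{"claw":0,"dx":0,"dy":0,"dz":-0.7,"yaw":0},{"claw":0,"dx":0,"dy":0.4,"dz":-0.8,"yaw":0},{"claw":0,"dx":0,"dy":0.7,"dz":-0.8,"yaw":0},{"claw":0,"dx":0,"dy":0.8,"dz":-0.6,"yaw":0}]' | sed -n '2p;4p'
python3 -m inch '[{"claw":0,"dx":0,"dy":0.8,"dz":0,"yaw":0},{"claw":0,"dx":0,"dy":0.6,"dz":0,"yaw":0},{"claw":0,"dx":0,"dy":0,"dz":0,"yaw":0},{"claw":0,"dx":0,"dy":0,"dz":0,"yaw":0},{"claw":0,"dx":0,"dy":0,"dz":0,"yaw":0}]' | sed -n '1,2p;4p'
python3 - <<'E'
from h import *
import cv2
f=lambda i:cv2.convertScaleAbs(cv2.resize(i,(400,300),interpolation=2),alpha=1.8,beta=10)
cv2.imwrite("pics/m6.png",np.hstack([f(env.capture("side")[60:300,160:480,::-1]),f(env.capture("scene")[60:300,120:440,::-1])]))
E
```

```text
tool_pos: [480.2, -29.1, 179.0]
contact_force: [-0.5, 0.7, -0.2]
clock: 12.85
tool_pos: [491.5, 10.9, 177.4]
contact_force: [0.1, -0.2, -0.7]
```

View pics/m6.png

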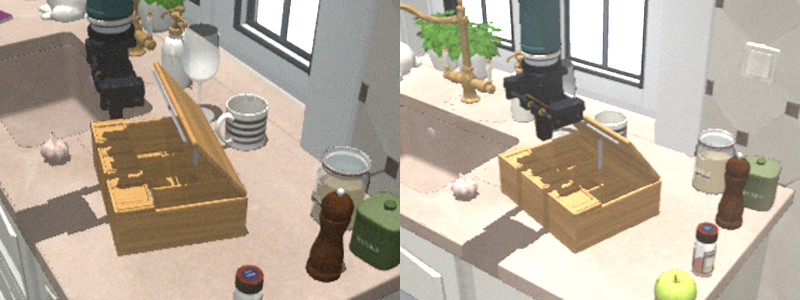

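The last picture shows the lid ajar at about 0.9 rad on its post, with the fingers in front of its middle and everything else undisturbed. Now I'll push the edge back.

```bash

python3 -m inch '[{"claw":0,"dx":-0.7,"dy":0,"dz":0,"yaw":0},{"claw":0,"dx":-0.8,"dy":0,"dz":0,"yaw":0},{"claw":0,"dx":-0.7,"dy":0,"dz":0,"yaw":0},{"claw":0,"dx":-0.4,"dy":0,"dz":0,"yaw":0},{"claw":0,"dx":-0.3,"dy":0,"dz":0,"yaw":0}]' | sed -n '2p;4p'
python3 -m inch '[{"claw":0,"dx":-0.3,"dy":0,"dz":0,"yaw":0},{"claw":0,"dx":-0.3,"dy":0,"dz":0,"yaw":0},{"claw":0,"dx":-0.3,"dy":0,"dz":0,"yaw":0}]' | sed -n '2p;4p'
python3 -m inch '[{"claw":0,"dx":-0.3,"dy":0,"dz":0,"yaw":0},{"claw":0,"dx":-0.3,"dy":0,"dz":0,"yaw":0},{"claw":0,"dx":-0.3,"dy":0,"dz":0,"yaw":0}]' | sed -n '1,2p;4p'
```

```text
tool_pos: [574.9, -13.7, 177.8]
contact_force: [-3.8, 1.8, 3.5]
tool_pos: [601.7, -21.0, 178.1]
contact_force: [-1.3, 0.3, 1.8]
clock: 14.05
tool_pos: [628.0, -28.8, 178.0]
contact_force: [-0.0, 0.1, 1.1]
```

```bash

python3 -m inch '[{"claw":0,"dx":-0.3,"dy":0,"dz":0,"yaw":0},{"claw":0,"dx":-0.3,"dy":0,"dz":0,"yaw":0},{"claw":0,"dx":-0.3,"dy":0,"dz":0,"yaw":0}]' | sed -n '2p;4p'
python3 -m inch '[{"claw":0,"dx":-0.3,"dy":0,"dz":0,"yaw":0},{"claw":0,"dx":-0.3,"dy":0,"dz":0,"yaw":0}]' | sed -n '2p;4p'
python3 -m inch '[{"claw":0,"dx":-0.3,"dy":0,"dz":0,"yaw":0},{"claw":0,"dx":0,"dy":0,"dz":0,"yaw":0},{"claw":0,"dx":0,"dy":0,"dz":0,"yaw":0}]' | sed -n '1,2p;4p'
python3 - <<'E'
from h import *
import cv2
cv2.imwrite("pics/s7.png",env.capture("side")[:,:,::-1])
o=env.get_obs();print(o["contact_force"])
H=np.array([676.,-42,89]);v=np.array([.957,-.288,0]);u=np.array([.288,.957,0])
for a in(1.3,1.57,1.9):
    e=H-v*151*np.cos(a)+[0,0,151*np.sin(a)];print(a,proj("side",e-u*144),proj("side",e+u*144))
E
```

```text
tool_pos: [653.8, -36.6, 177.9]
contact_force: [-0.4, -0.0, 0.2]
tool_pos: [671.0, -41.7, 177.9]
contact_force: [-0.4, 0.4, -0.2]
clock: 14.85
tool_pos: [679.0, -44.2, 177.8]
contact_force: [0.2, -0.5, 0.3]
[ 0.30544197 -0.26390048  0.25659948]
1.3 [338.8 160.9] [303.4  98. ]
1.57 [358.8 156. ] [319.8  94.2]
1.9 [382.  156.5] [339.4  95.2]
```

```bash

python3 -m inch '[{"claw":0,"dx":0.3,"dy":0,"dz":0,"yaw":0},{"claw":0,"dx":0.7,"dy":0,"dz":0,"yaw":0},{"claw":0,"dx":0.9,"dy":0,"dz":0,"yaw":0},{"claw":0,"dx":0.9,"dy":0,"dz":0,"yaw":0},{"claw":0,"dx":0.9,"dy":0,"dz":0,"yaw":0}]' | sed -n '2p;4p'
python3 -m inch '[{"claw":0,"dx":0.9,"dy":0,"dz":-0.5,"yaw":0},{"claw":0,"dx":0.9,"dy":0,"dz":-0.9,"yaw":0},{"claw":0,"dx":0.9,"dy":0,"dz":-0.9,"yaw":0},{"claw":0,"dx":0.6,"dy":0,"dz":-0.5,"yaw":0},{"claw":0,"dx":0,"dy":0,"dz":0,"yaw":0}]' | sed -n '1,2p;4p'
python3 - <<'E'
from h import *
import cv2
I=cv2.imread("pics/side0.png");i=env.capture("side")[:,:,::-1];cv2.imwrite("pics/s8.png",i)
h=cv2.cvtColor(i,cv2.COLOR_BGR2HSV);m=cv2.inRange(h,(8,100,40),(24,255,255))
m[:, :225]=0;m[:,420:]=0
n,l,s,_=cv2.connectedComponentsWithStats(m);k=1+s[1:,4].argmax();print(s[k])
c=max(cv2.findContours((l==k).astype("uint8"),0,2)[0],key=cv2.contourArea)
print(cv2.approxPolyDP(cv2.convexHull(c),3,True)[:,0].tolist())
H=np.array([676.,-42,89]);v=np.array([.957,-.288,0]);u=np.array([.288,.957,0])
for a in(0.9,1.3,1.57,1.9):
    e=H-v*151*np.cos(a)+[0,0,151*np.sin(a)];print(a,proj("side",e-u*144),proj("side",e+u*144))
d=np.abs(cv2.GaussianBlur(i,(3,3),0).astype(int)-cv2.GaussianBlur(I,(3,3),0)).sum(2)>60
for nme,(x,y) in dict(garlic=(204,180),jar=(358,298),apple=(306,331)).items():print(nme,d[y-20:y+20,x-15:x+15].mean().round(2))
E
```

```text
tool_pos: [570.5, -11.7, 178.0]
contact_force: [0.1, 0.5, 0.5]
clock: 15.9
tool_pos: [476.9, 16.8, 265.1]
contact_force: [1.5, -0.2, -0.3]
[  233    96   154   169 14490]
[[342, 96], [386, 156], [354, 248], [255, 264], [235, 190], [233, 157]]
0.9 [312. 176.] [281.5 110.8]
1.3 [338.8 160.9] [303.4  98. ]
1.57 [358.8 156. ] [319.8  94.2]
1.9 [382.  156.5] [339.4  95.2]
garlic 0.0
jar 0.0
apple 0.0
```

The lid's edge corners in side, (386,156) and (342,96), match an angle of 1.9 rad. The arm is clear, and the garlic, jar and apple show no change in the picture.

```bash
python3 -c "
from plant import env
print(env.finish_job())"
```

```text
the job is handed in; nothing more can be done
None
```

The tea box is open and the job is handed in at about 16 s: the catch was the tile at -100 mm (the robot's right end), the lid now leans fully open at its 1.9 rad stop, and the garlic, apple and spice jar are unmoved.

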